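# Make up the bar-stock kit and the soldering kit

## Robot

A 6-joint arm with a two-finger parallel gripper is mounted at the origin on a cart in front of the work surface, level with it; the furniture and walls round the work are solid. World frame = base frame: x ahead of the robot, y to its left, z up, the work surface at z = 0. Lengths are in mm, angles in rad, forces in N, time in s.
With the tool pointing down it reaches from about 275 to 1000 mm from the base axis. Payload 8.4 kg.
Tool frame: the origin (TCP) lies between the finger pads; the fingertips stand r.finger_overhang ahead of it and the grasp point (between the pads) is the TCP (r.finger_overhang is the distance from the TCP to the fingertips, in mm); z points along the fingers, y is the line along which they close (so a half turn about z gives the same grasp; the last joint's range is limited). The gripper opens to 85 mm and grips with 20 to 120 N. Pads are 22 mm wide; open, the fingers measure 114 mm over their backs; the gripper's body (76 mm by 85 mm) begins 54 mm behind the grasp point. The pads swing forward as they close: fully open they stand 13 mm farther back than shut.
Start: joints at [-0.002, 0.353, 1.633, -0, 1.155, -0.002], TCP at [625.002, -0, 250.281] pointing down, gripper open.
Joint ranges: [-2.63, 2.63], [-0.92, 2.1], [0.06, 2.66], [-1.3, 4.44], [0, 2.69], [-3.02, 3.02]. Speed limits (rad/s): [2.22, 2.22, 2.79, 3.14, 3.14, 3.14].

## Interface

Orientations are given as [roll, pitch, yaw] about the fixed x, y, z axes, in that order (R = Rz(yaw) Ry(pitch) Rx(roll)).
In Python, from rig import r, cams, sign_off gives the robot as it stands.
- The arm moves only by the shell command python3 -m crank 'ROWS' [FORCE]. ROWS is JSON, a list of rows, each a list of 7 numbers: the shift along the tool's x, y, z in m, then the turn, a rotation vector about the tool's x, y, z in rad, then the closure, from 0 (fully open) to 1 (shut). In form: [[dx, dy, dz, ax, ay, az, gripper], ...]. A call has 1 to 5 rows; each row is the pose to reach, as a shift and turn from the pose commanded when the call began, along the tool's axes at that moment; what a row does not reach only later rows make up. A row lasts 1/10 s, in which the tool goes at most 50 mm and 8.59 degrees, less where a joint would pass 70% of its speed; a pose out of reach is approached as far as the arm can. A call with a gripper value outside its range is refused whole. The fingers move at their own pace and stop on an object; FORCE is the grip in N (left out, the last holds). Time passes only in rows, so rows that repeat a pose let the fingers close. It gives the time, the measured TCP pose, the force, the opening and the grip force at its end, in the units of the state.
- r.sense(): the state, without advancing time (a new reading comes with each control period).
- cams.grab_frame(name): name is "scene" or "side" or "wrist"; returns a dict with "image" (480x640x3 uint8, red, green, blue), "fx", "fy", "cx", "cy" (pixels), "position" and "orientation" of the camera in the world. Camera axes: x right, y down, z forward; pixel columns grow to the right and rows downward; lengths in mm; the calibration is good to about 2 mm. The wrist camera is an equidistant fisheye: a pixel r from the principal point sees the ray r / f radians off the axis. A picture is of the moment at which its call begins. There is no depth.
- sign_off(): hands the job in; it is judged then, once.
The state is a dict: "clock": time; "qpos": joint angles; "qvel": joint speeds; "joint_efforts": joint torques, N m; "eef_pos": TCP position; "tcp_rot": TCP orientation; "contact_force": force on the tool from outside, world axes, zero at the start; "wrist_torque": the same for the moment, N m; "opening": opening from 0.0 (shut) to 1.0 (fully open); "grasp_force": force on a finger pad.
Only numpy, scipy, OpenCV 4.12 (cv2) and the standard library are available. Lean on these libraries where they do the work, as an engineer would, in place of code of your own. Each camera call takes 0.05 s, during which the arm holds its last target. There are 200 camera calls.

## Task

Make up two kits from the stock on the bench top. In the tray with the stop batten, first lay the thick brass bar on its side along and up against the batten and the long thin bar close beside it, then set the steel block down flat, square and close against the thin bar, so that the row, midway between the tray's sides, cannot roll apart. In the two-bay tray stand the cream dish (not the one in the far corner) in the large bay and the black loupe in the small bay; leave the short brass offcut where it lies.

Things in the scene. Friction and masses are not known exactly. Their poses are not given: they have to be found in the camera images.
- thick_bar: thick round brass bar lying on its side, 28 mm diameter, 60 mm long; origin at its middle on its axis (14 mm above what it lies on), own x axis along the bar; its own y and z turn as it rolls; flat ends; about 0.3 kg
- thin_bar: long thin round brass bar lying on its side, 20 mm diameter, 60 mm long; origin at its middle on its axis (10 mm above what it lies on), own x axis along the bar; its own y and z turn as it rolls; flat ends; about 0.16 kg
- steel_block: plain square grey steel block, 50 x 50 x 16 mm (x, y, z), lying flat; origin at the centre of its underside, x and y along its sides; about 0.3 kg
- flux_dish: small round cream glazed dish, open at the top, 60 mm across the rim, 52 mm at the foot, 26 mm high; origin at the centre of its underside, z up; a like dish in the far right corner of the bench is fixed and not meant
- loupe: black round eyepiece loupe standing upright, 39 mm across, 28 mm high; origin at the centre of its underside, z up
- short_bar: short brass offcut lying on its side, 20 mm diameter, only 34 mm long; origin at its middle on its axis; not wanted, stays where it is (within 25 mm)
- stop_tray: fixed wooden tray, 152 x 120 mm (x, y), floor 4 mm thick, rim 5 mm thick, top 10 mm above the bench. Dark batten along y at the end nearer the robot (-x), top 14 mm above the bench, its face at x = -0.055; free floor from there to x = 0.071, y +-0.055. Origin: centre of underside. A row without gaps: bar axes at x = -0.041 and -0.017, block at 0.018 (gaps sum: at most 15 mm)
- bay_tray: fixed wooden tray with a divider, 160 x 100 mm outside (x, y), 150 x 90 inside, floor 4 mm thick, rim top 10 mm above the bench. Origin: centre of underside, x away from the robot. Divider 4 mm thick along y at x = 0.012, top 11 mm above the bench: large bay (85 mm long, nearer the robot) centred at x = -0.0325, small bay (61 mm) at x = 0.0445

How it is judged (in metres and radians):
On the way:
1. both bars lie in the stop tray in their order, thick one at the batten, before the block comes into the tray (x of thick_bar in the frame of stop_tray between -0.046 and -0.024 m and y of thick_bar in the frame of stop_tray between -0.025 and 0.025 m and z of thick_bar in the frame of stop_tray between 0.015 and 0.021 m and angle between the x axis of each of thick_bar, thin_bar and the y axis of stop_tray, either way round below 0.2 rad and x of thin_bar in the frame of stop_tray between -0.022 and 0 m and y of thin_bar in the frame of stop_tray between -0.025 and 0.025 m and z of thin_bar in the frame of stop_tray between 0.011 and 0.017 m and horizontal distance between steel_block and stop_tray above 0.09 m), for 0.2 s.
At the end, for the whole second after the job is handed in: On the stop tray's floor: thick bar at the batten, thin bar, then block flat; gaps together under 15 mm, bars and block square within 11 degrees, bars within 25 mm of the midline, block 20 mm. Dish flat in the large bay, loupe flat in the small bay. All at rest (x of thick_bar in the frame of stop_tray between -0.046 and -0.024 m and y of thick_bar in the frame of stop_tray between -0.025 and 0.025 m and z of thick_bar in the frame of stop_tray between 0.015 and 0.021 m and angle between the x axis of each of thick_bar, thin_bar and the y axis of stop_tray, either way round below 0.2 rad and x of thin_bar in the frame of stop_tray between -0.022 and 0 m and y of thin_bar in the frame of stop_tray between -0.025 and 0.025 m and z of thin_bar in the frame of stop_tray between 0.011 and 0.017 m and x of steel_block in the frame of stop_tray between 0.012 and 0.033 m and y of steel_block in the frame of stop_tray between -0.02 and 0.02 m and z of steel_block in the frame of stop_tray between 0.001 and 0.007 m and angle between each of steel_block, flux_dish, loupe's own z axis and vertical below 0.1 rad and (angle between the x axis of steel_block and the x axis of stop_tray, either way round below 0.2 rad or angle between the x axis of steel_block and the y axis of stop_tray, either way round below 0.2 rad) and x of flux_dish in the frame of bay_tray between -0.049 and -0.016 m and y of flux_dish in the frame of bay_tray between -0.019 and 0.019 m and z of flux_dish in the frame of bay_tray between 0.001 and 0.007 m and x of loupe in the frame of bay_tray between 0.03 and 0.059 m and y of loupe in the frame of bay_tray between -0.03 and 0.03 m and z of loupe in the frame of bay_tray between 0.001 and 0.007 m and linear speed of each of thick_bar, thin_bar, steel_block, flux_dish, loupe below 0.01 m/s); the robot touches nothing.
It fails at once if the short offcut is moved more than 25 mm (distance of short_bar from where it was at the start of the episode above 0.025 m).
It also fails if it takes over 120 s, if anything falls off the work surface, if the arm or the gripper's body presses on something with over 40 N, if the wrist force passes 120 N, or if a joint passes its speed limit or range.

## Working session

There is one attempt and no reset: what is moved stays moved. The work goes in short steps, Python scripts to look and compute and a shell command to move; the robot and the scene stay as the last step left them, time stands still between calls to the robot, and variables do not carry over. Pictures are saved under pics/ and viewed, at most 14 in all, crops included, and the job is handed in when it is done.

```bash
ls; mkdir -p pics; python3 - <<'E'
from rig import r,cams
import cv2
print(r.sense(), r.finger_overhang)
for n in("scene","side","wrist"):
    f=cams.grab_frame(n); cv2.imwrite(f"pics/{n}0.png",f["image"][:,:,::-1])
    print(n,{k:v for k,v in f.items() if k!="image"})
E
```

```text
pics
{'clock': 0.0, 'qpos': array([-2.39205965e-03,  3.53651519e-01,  1.63414719e+00, -1.40441813e-05,
        1.15518620e+00, -2.39933284e-03]), 'qvel': array([ 8.37216441e-04,  9.17607673e-05, -1.48422327e-03,  8.04657390e-04,
        1.17220119e-03,  1.80786811e-03]), 'joint_efforts': array([-2.03471049e-03, -6.05236173e+01, -3.42063046e+01, -2.62302356e-04,
        9.48130677e-03,  3.61521288e-06]), 'eef_pos': array([6.24546982e+02, 1.88870489e-03, 2.49553966e+02]), 'tcp_rot': array([-3.14020037e+00,  9.50016913e-06,  1.57080929e+00]), 'contact_force': array([-0.19175517, -0.12877674,  0.36146892]), 'wrist_torque': array([ 0.02900301, -0.0125269 , -0.01159105]), 'grasp_force': 0.0, 'opening': 1.0013473134441784} 19.0
scene {'fx': 438.53037230835446, 'fy': 438.53037230835446, 'cx': 320.1834654718389, 'cy': 236.4020187334014, 'position': array([   5.44651795, -758.19933527,  673.80478374]), 'orientation': array([-2.14332775, -0.01277407, -0.60239351])}
side {'fx': 453.8818763351682, 'fy': 453.8818763351682, 'cx': 314.99223307473756, 'cy': 236.11130122522724, 'position': array([205.7283869 , 932.74531427, 449.50658575]), 'orientation': array([-1.960802  ,  0.0058189 , -2.81316405])}
wrist {'fx': 371.64829954431775, 'fy': 371.64829954431775, 'cx': 316.56891378164664, 'cy': 237.81992013640348, 'position': array([624.19011907,  71.55949595, 372.91362943]), 'orientation': array([ 2.85262369e+00,  6.77600898e-04, -2.54547652e-04])}
```

View pics/scene0.png

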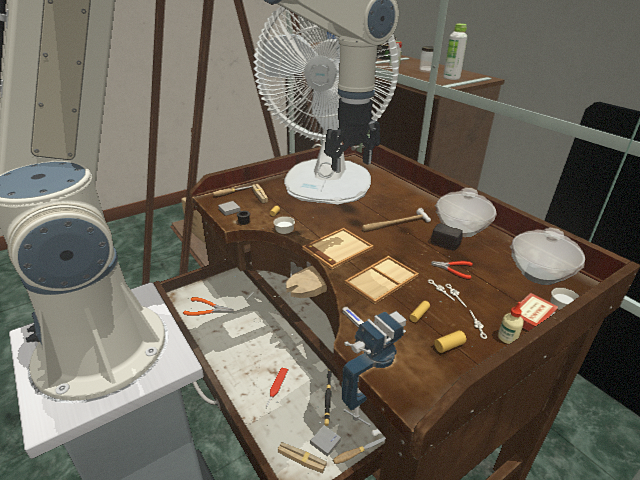

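View pics/side0.png

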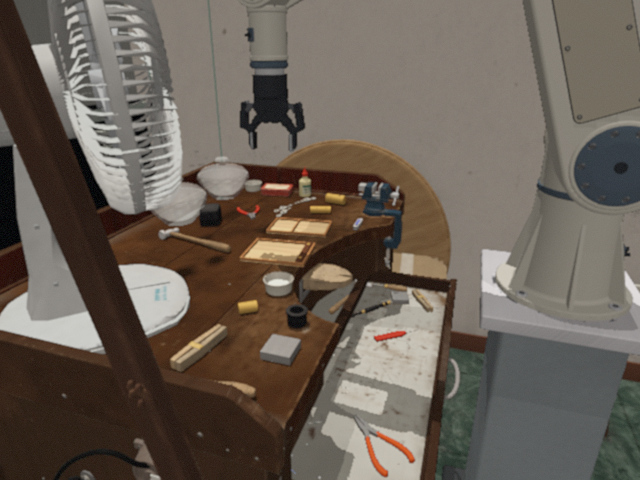

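View pics/wrist0.png

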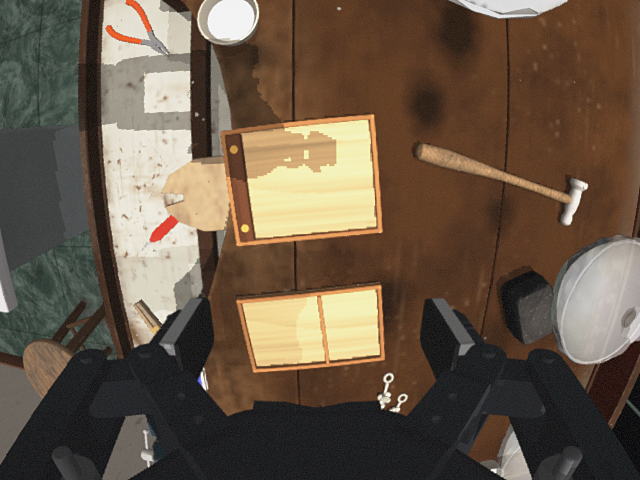

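The scene view shows the block (230,208), loupe (243,218), offcut (274,210) and dish (284,225). It also shows the stop tray (340,247), bay tray (381,279), thin bar (420,311) and thick bar (450,342). The side view shows the same items; the wrist view shows both trays clearly, stop tray corners near (222,130), (375,114), (382,232) and (238,246). Next, enlarged crops.

```bash
cat > h.py <<'E'
import numpy as np,cv2
from scipy.spatial.transform import Rotation as R
from rig import r,cams
def ray(f,u,v):
    x=np.array([(u-f["cx"])/f["fx"],(v-f["cy"])/f["fy"]])
    if f.get("fish"):
        t=np.hypot(*x); d=np.r_[x/max(t,1e-9)*np.sin(t),np.cos(t)]
    else: d=np.r_[x,1]
    return R.from_euler("xyz",f["orientation"]).apply(d)
def at(f,u,v,z):
    d=ray(f,u,v); p=np.array(f["position"]); return (p+d*(z-p[2])/d[2])[:2].round(1)
def grab(n):
    f=cams.grab_frame(n); f["fish"]=n=="wrist"; return f
def proj(f,p):
    q=R.from_euler("xyz",f["orientation"]).inv().apply(np.array(p,float)-f["position"])
    if f["fish"]:
        s=np.hypot(q[0],q[1]); t=np.arctan2(s,q[2]); x=q[:2]/s*t
    else: x=q[:2]/q[2]
    return (x*[f["fx"],f["fy"]]+[f["cx"],f["cy"]]).round(1)
def crop(f,u0,v0,w,h,s): return cv2.resize(f["image"][v0:v0+h,u0:u0+w,::-1],None,fx=s,fy=s,interpolation=cv2.INTER_CUBIC)
E
python3 - <<'E'
from h import *
import pickle
f={n:grab(n) for n in("scene","side","wrist")}
pickle.dump(f,open("f0.pkl","wb"))
cv2.imwrite("pics/c1.png",np.vstack([crop(f["scene"],205,190,100,50,8)[:300],crop(f["side"],230,265,100,100,4).repeat(1,0) if 0 else np.pad(crop(f["side"],225,265,100,100,3),((0,0),(0,500),(0,0)))]))
cv2.imwrite("pics/c1.png",crop(f["scene"],205,190,100,50,8))
cv2.imwrite("pics/c2.png",crop(f["scene"],400,290,80,70,8))
cv2.imwrite("pics/c3.png",crop(f["wrist"],190,100,200,150,4)[:600])
E
```

```text
(no output)
```

View pics/c1.png

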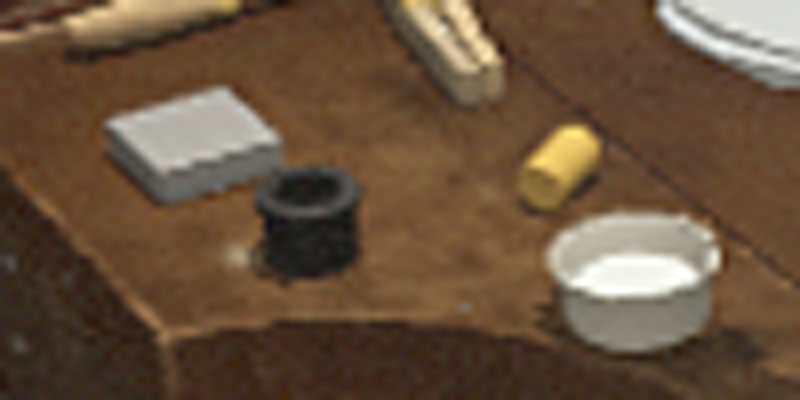

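View pics/c2.png

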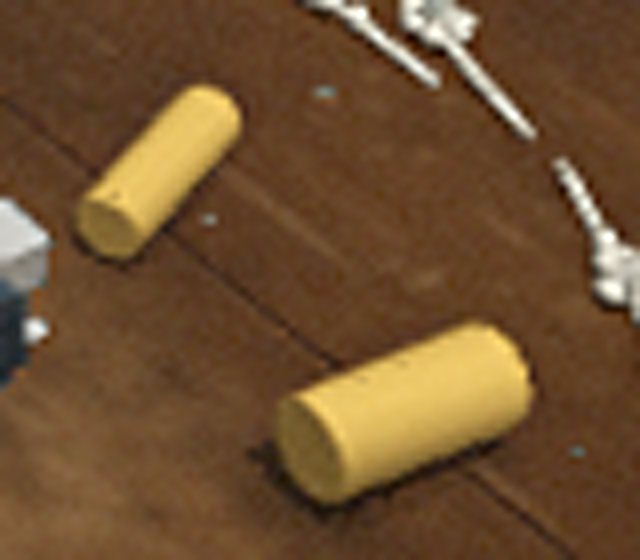

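View pics/c3.png

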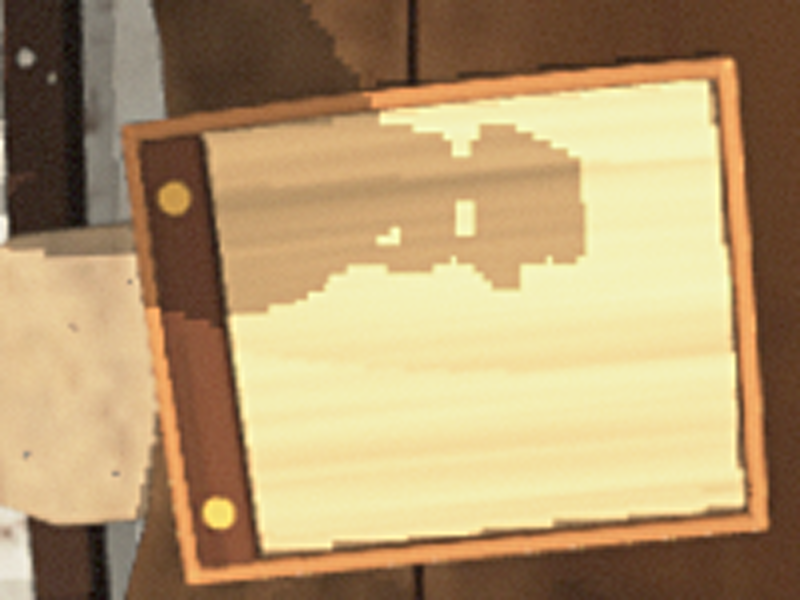

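```bash
python3 - <<'E'
from h import *
import pickle
f=pickle.load(open("f0.pkl","rb"));s=f["scene"]
def c(U,V,u0,v0,z): return at(s,u0+(U+.5)/8-.5,v0+(V+.5)/8-.5,z)
b=np.array([c(U,V,205,190,16) for U,V in((225,90),(280,145),(165,172),(107,128))])
print("block",b.tolist(),b.mean(0)); 
for k in range(4):
    d=b[(k+1)%4]-b[k]; print(np.hypot(*d),np.degrees(np.arctan2(d[1],d[0])))
print("loupe",c(308,191,205,190,28),"dish",c(635,255,205,190,26),"short",c(560,167,205,190,10))
for n,a,e,z in(("thin",(108,227),(213,117),10),("thick",(312,450),(495,362),14)):
    p,q=c(*a,400,290,z),c(*e,400,290,z);d=q-p;print(n,p,q,(p+q)/2,np.hypot(*d),np.degrees(np.arctan2(d[1],d[0])))
w=f["wrist"]
for n,P in(("stop",((222,131),(374,114),(382,232),(238,245))),("bay",((236,297),(381,284),(384,360),(254,373)))):
    p=np.array([at(w,u,v,10) for u,v in P]);print(n,p.tolist(),p.mean(0))
E
```

```text
block [[477.7, 400.3], [476.3, 348.1], [430.8, 352.7], [426.5, 396.8]] [452.825 374.475]
52.21877057151 -91.53630012888377
45.73193632462986 174.2270746639481
44.30914126904292 95.56905882519563
51.31948947524711 3.910619802368026
loupe [461.  290.7] dish [539.8 188. ] short [562.4 283.9]
thin [ 579.3 -295.6] [ 636.  -279.8] [ 607.65 -287.7 ] 58.86025823932482 15.571006404217785
thick [ 561.2 -385.2] [ 623.7 -390.6] [ 592.45 -387.9 ] 62.7328462609501 -4.938092161550465
stop [[531.2, 73.3], [679.9, 88.6], [691.4, -30.2], [542.5, -44.2]] [611.25   21.875]
bay [[535.8, -104.2], [693.6, -88.3], [704.7, -188.5], [548.1, -208.0]] [ 620.55 -147.25]
```

Crop c1 shows the block, loupe, offcut and dish clearly. c2 shows the thin bar at about +16° and the thick bar at about −5° to world x. c3 shows the stop tray at a yaw of about 5.5°. Next I move above the bars to measure them more closely.

```bash
python3 -m crank '[[-0.05,-0.004,0,0,0,0,0],[-0.1,-0.008,0,0,0,0,0],[-0.15,-0.012,0,0,0,0,0],[-0.2,-0.016,0.02,0,0,0,0],[-0.25,-0.02,0.04,0,0,0,0]]' 30
python3 -m crank '[[-0.04,-0.004,0.01,0,0,0,0],[-0.08,-0.008,0.02,0,0,0,0],[-0.138,-0.012,0.04,0,0,0.087,0],[-0.138,-0.012,0.04,0,0,0.087,0],[-0.138,-0.012,0.04,0,0,0.087,0]]'
python3 - <<'E'
from h import *
import pickle
f=grab("wrist");pickle.dump(f,open("f1.pkl","wb"));cv2.imwrite("pics/w1.png",f["image"][:,:,::-1])
s=pickle.load(open("f0.pkl","rb"))["scene"]
print("fan base",at(s,328,195,20),at(s,285,190,15),"vise",at(s,406,320,60),at(s,345,320,60),at(s,395,345,60))
print(proj(f,(593,-388,14)),proj(f,(608,-288,10)))
E
```

```text
clock: 0.8
eef_pos: [605.7, -244.2, 213.7]
tcp_rot: [3.14, 0.001, 1.571]
contact_force: [0.6, -0.5, 0.1]
opening: 1.002
grasp_force: 0.0
clock: 1.3
eef_pos: [592.6, -381.7, 172.1]
tcp_rot: [-3.14, -0.001, 1.482]
contact_force: [0.9, 0.3, 0.4]
opening: 1.0
grasp_force: 0.0
fan base [747.9 262.2] [655. 377.] vise [ 520.  -326.8] [ 418.4 -259. ] [ 455.9 -364.2]
[318.5 230.8] [326.6 100.5]
```

View pics/w1.png

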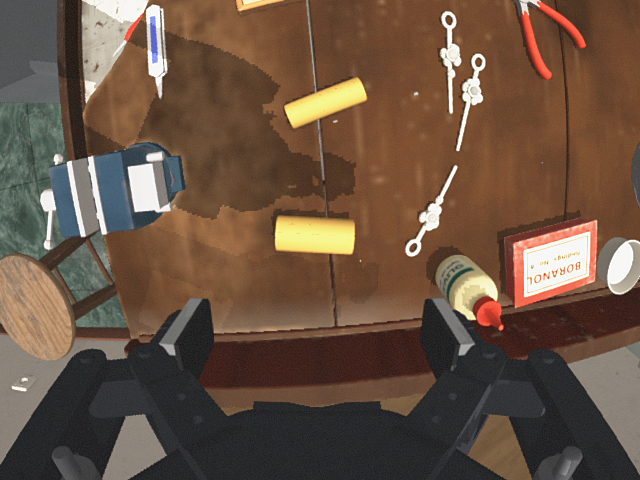

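The wrist view shows the thick bar centred at (315,235), ends (276,233) and (354,236), and the thin bar centred at (326,102), ends (287,113) and (365,91). There is a bottle near (460,285) and the right-hand rim begins at row 330.

```bash
python3 - <<'E'
from h import *
import pickle
f=pickle.load(open("f1.pkl","rb"))
for n,z,P in(("thick",14,((276,233),(354,236))),("thin",10,((287,113),(365,91)))):
    p,q=[at(f,*x,z) for x in P];d=q-p;print(n,(p+q)/2,np.hypot(*d),np.degrees(np.arctan2(d[1],d[0])))
print("bottle",at(f,436,275,20),at(f,432,255,10),"rim",at(f,335,327,0),at(f,335,327,40)); print(r.sense()["eef_pos"],r.sense()["tcp_rot"])
E
```

```text
thick [ 590.   -390.75] 61.707779088215496 -7.355349900096697
thin [ 607.55 -288.65] 61.50203248673988 11.346473144775961
bottle [ 686.9 -432.6] [ 686.1 -418.4] rim [ 599.8 -483.7] [ 599.6 -460.3]
[ 593.18160347 -380.22895451  172.82512575] [-3.14065216e+00 -9.44348689e-04  1.48307078e+00]
```

```bash
python3 -m crank '[[-0.010,-0.002,0.03,0,0,0.035,0],[-0.010,-0.002,0.07,0,0,0.035,0],[-0.010,-0.002,0.11,0,0,0.035,0],[-0.010,-0.002,0.14,0,0,0.035,0],[-0.010,-0.002,0.149,0,0,0.035,0]]'
python3 -m crank '[[0,0,0,0,0,0,0.2],[0,0,0,0,0,0,0.5],[0,0,0,0,0,0,1],[0,0,0,0,0,0,1],[0,0,0,0,0,0,1]]' 40
python3 -m crank '[[0,0,0,0,0,0,1],[0,0,0,0,0,0,1]]'
```

```text
clock: 1.85
eef_pos: [589.7, -386.9, 21.7]
tcp_rot: [-3.137, -0.002, 1.451]
contact_force: [-0.1, -0.1, 0.3]
opening: 1.003
grasp_force: 0.0
clock: 2.35
eef_pos: [592.1, -390.4, 26.6]
tcp_rot: [3.139, 0.001, 1.449]
contact_force: [0.3, 3.2, 7.2]
opening: 0.689
grasp_force: 45.4
clock: 2.55
eef_pos: [592.1, -390.4, 26.6]
tcp_rot: [3.139, 0.001, 1.449]
contact_force: [-0.7, 2.6, 8.1]
opening: 0.689
grasp_force: 45.4
```

```bash
python3 -m crank '[[0,0,-0.03,0,0,0,1],[0,0,-0.07,0,0,0,1],[0,0,-0.11,0,0,0,1],[0.04,-0.007,-0.12,0,0,0,1],[0.08,-0.014,-0.12,0,0,0,1]]' 60
python3 -m crank '[[0.04,-0.007,0,0,0,0,1],[0.08,-0.014,0,0,0,0,1],[0.12,-0.021,0,0,0,0,1],[0.16,-0.028,0,0,0,0,1],[0.2,-0.035,0,0,0,0,1]]' 
python3 -m crank '[[0.04,-0.007,0,0,0,0.1,1],[0.08,-0.014,0,0,0,0.24,1],[0.123,-0.021,0,0,0,0.38,1],[0.123,-0.021,0,0,0,0.52,1],[0.123,-0.021,0,0,0,0.66,1]]'
python3 -m crank '[[0,0,0,0,0,0.14,1],[0,0,0,0,0,0.28,1],[0,0,0,0,0,0.42,1],[0,0,0,0,0,0.56,1],[0,0,0,0,0,0.691,1]]'
python3 -m crank '[[0,0,0,0,0,0,1],[0,0,0,0,0,0,1]]'
python3 -c "
from h import *
s=r.sense();print(s['eef_pos'],s['tcp_rot'])
f=grab('wrist');cv2.imwrite('pics/w2.png',f['image'][:,:,::-1])
import pickle;pickle.dump(f,open('f2.pkl','wb'))"
```

```text
clock: 3.05
eef_pos: [587.8, -309.7, 147.9]
tcp_rot: [3.136, 0.002, 1.447]
contact_force: [0.3, 0.3, -2.5]
opening: 0.682
grasp_force: 68.7
clock: 3.55
eef_pos: [575.9, -104.6, 145.0]
tcp_rot: [3.141, 0.0, 1.448]
contact_force: [0.7, -0.1, -2.5]
opening: 0.68
grasp_force: 68.6
clock: 4.05
eef_pos: [570.2, 20.1, 145.0]
tcp_rot: [3.141, -0.0, 0.786]
contact_force: [0.4, -0.7, -2.6]
opening: 0.683
grasp_force: 68.6
clock: 4.55
eef_pos: [570.3, 18.5, 144.9]
tcp_rot: [3.142, -0.001, 0.092]
contact_force: [-0.1, -0.1, -2.2]
opening: 0.684
grasp_force: 68.6
clock: 4.75
eef_pos: [570.3, 18.5, 144.7]
tcp_rot: [3.142, -0.0, 0.102]
contact_force: [0.1, -0.8, -2.4]
opening: 0.685
grasp_force: 68.6
[570.32008947  18.50318703 144.72894749] [ 3.14155563e+00 -3.71374767e-04  1.01601043e-01]
```

View pics/w2.png

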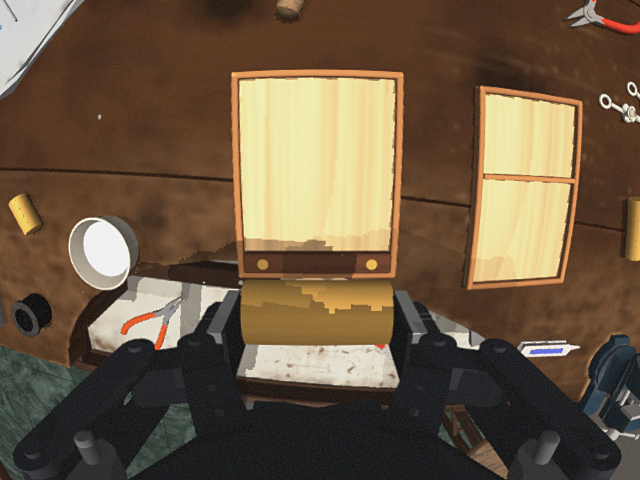

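The bar is held level by its ends. The stop tray's rim corners are near (232,72), (404,72), (396,278) and (239,278), square to the tool. The bay tray's are (477,86), (582,101), (565,284) and (464,289).

```bash
python3 - <<'E'
from h import *
import pickle
f=pickle.load(open("f2.pkl","rb"))
for n,P in(("stop",((232,72),(404,72),(396,278),(239,278))),("bay",((477,86),(582,101),(565,284),(464,289)))):
    p=np.array([at(f,u,v,10) for u,v in P]);d=[p[0]-p[3],p[1]-p[2]];e=p[0]-p[1]
    print(n,p.tolist(),p.mean(0),[np.degrees(np.arctan2(x[1],x[0])) for x in d],np.degrees(np.arctan2(e[1],e[0]))-90,np.hypot(*d[0]),np.hypot(*e))
print("dish",at(f,104,250,26),"loupe",at(f,33,310,28),"short",at(f,25,214,10),"batten top edge",at(f,243,252,14),at(f,395,252,14))
E
```

```text
stop [[678.9, 87.4], [691.1, -31.0], [540.1, -46.4], [528.0, 72.8]] [609.525  20.7  ] [np.float64(5.5263266950726475), np.float64(5.823276444780044)] 5.883025994478714 151.60465032445407 119.02688771869994
bay [[691.6, -86.8], [704.1, -187.3], [545.3, -209.8], [535.1, -105.3]] [ 619.025 -147.3  ] [np.float64(6.7416972935442505), np.float64(8.06442518217496)] 7.089930144155218 157.58965702101136 101.27437978087056
dish [544.1 180.2] loupe [475.  272.3] short [561.5 281. ] batten top edge [550.8  69.7] [562. -41.]
```

```bash
python3 -m crank '[[0.002,0.001,0.03,0,0,0,1],[0.002,0.001,0.06,0,0,0,1],[0.002,0.001,0.085,0,0,0,1],[0.002,0.001,0.1,0,0,0,1],[0.002,0.001,0.106,0,0,0,1]]' 
python3 -m crank '[[0,0,0.002,0,0,0,1],[0,0,0.004,0,0,0,1],[0,0,0.005,0,0,0,1],[0,0,0.006,0,0,0,1],[0,0,0.006,0,0,0,1]]' 
```

```text
clock: 5.3
eef_pos: [571.7, 17.7, 37.1]
tcp_rot: [-3.141, 0.002, 0.099]
contact_force: [-0.3, -0.6, -0.8]
opening: 0.689
grasp_force: 68.5
clock: 5.8
eef_pos: [572.7, 17.8, 32.8]
tcp_rot: [3.142, -0.001, 0.098]
contact_force: [-0.4, -0.4, -2.6]
opening: 0.682
grasp_force: 68.5
```

```bash
python3 -m crank '[[0,0,0.001,0,0,0,1],[0,0,0.002,0,0,0,1],[0,0,0.0025,0,0,0,1],[0,0,0.0025,0,0,0,1],[0,0,0.0025,0,0,0,1]]' 
python3 -m crank '[[0,0,0,0,0,0,0.28],[0,0,0,0,0,0,0.24],[0,0,0,0,0,0,0.2],[0,0,0,0,0,0,0.2],[0,0,0,0,0,0,0.2]]' 
python3 -m crank '[[0,0,-0.01,0,0,0,0.2],[0,0,-0.03,0,0,0,0.2],[0,0,-0.06,0,0,0,0.2],[0,0,-0.09,0,0,0,0],[0,0,-0.11,0,0,0,0]]' 
python3 -c "
from h import *
f=grab('wrist');cv2.imwrite('pics/w3.png',crop(f,200,40,240,180,3))
s=r.sense();print(s['eef_pos'],s['tcp_rot'])
import pickle;pickle.dump(f,open('f3.pkl','wb'));print(proj(f,(571.9,17.3,18)),proj(f,(556,16,14)))"
```

```text
clock: 6.3
eef_pos: [572.6, 17.8, 30.7]
tcp_rot: [3.142, -0.0, 0.098]
contact_force: [-3.4, 0.1, 8.3]
opening: 0.681
grasp_force: 69.9
clock: 6.8
eef_pos: [572.4, 17.8, 29.9]
tcp_rot: [-3.142, 0.0, 0.098]
contact_force: [-0.1, -0.0, 0.3]
opening: 0.8
grasp_force: 0.0
clock: 7.3
eef_pos: [573.2, 17.8, 142.7]
tcp_rot: [3.141, -0.002, 0.098]
contact_force: [0.6, -0.0, 0.4]
opening: 0.998
grasp_force: 0.0
[574.62839999  17.81292644 145.3156296 ] [ 3.14119442 -0.00595483  0.09780358]
[315.8 237.7] [315.4 257.4]
```

```bash
python3 -c "
from h import *
import pickle;f=pickle.load(open('f3.pkl','rb'));cv2.imwrite('pics/w3b.png',crop(f,215,160,200,130,4))"
```

```text
(no output)
```

View pics/w3b.png

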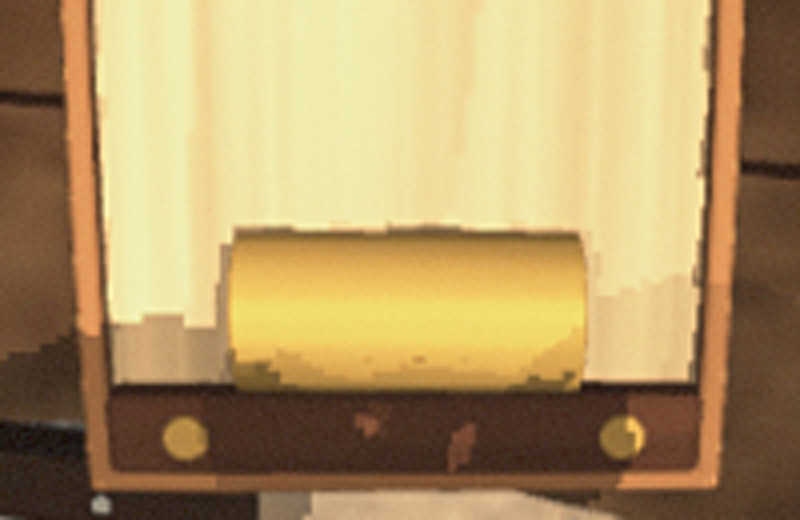

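The thick bar lies square against the batten and centred, at full-frame (316,238). On to the thin bar.

```bash
python3 -m crank '[[0,0.045,0,0,0,0,0],[0,0.09,0,0,0,0,0],[0.001,0.135,0,0,0,0,0],[0.002,0.18,0,0,0,0,0],[0.002,0.225,0,0,0,0,0]]' 
python3 -m crank '[[0,0.045,0,0,0,-0.14,0],[0.001,0.083,0,0,0,-0.28,0],[0.001,0.083,0,0,0,-0.42,0],[0.001,0.083,0,0,0,-0.56,0],[0.001,0.083,0,0,0,-0.7,0]]' 
python3 -m crank '[[0,0,0,0,0,-0.14,0],[0,0,0,0,0,-0.28,0],[0,0,0,0,0,-0.42,0],[0,0,0,0,0,-0.56,0],[0,0,0,0,0,-0.7,0]]' 
python3 -m crank '[[0,0,0,0,0,-0.14,0],[0,0,0,0,0,-0.282,0],[0,0,0,0,0,-0.282,0],[0,0,0,0,0,-0.282,0]]' 
python3 - <<'E'
from h import *
f=grab("wrist");s=r.sense();print(s["eef_pos"],s["tcp_rot"],f["orientation"])
hsv=cv2.cvtColor(f["image"],cv2.COLOR_RGB2HSV);m=cv2.inRange(hsv,(18,110,90),(34,255,255))
for p,z in(((608,-288.5,10),10),):
    n,l,st,c=cv2.connectedComponentsWithStats(m)
    for i in range(1,n):
        if st[i,4]>500:
            rr=cv2.minAreaRect(np.argwhere(l==i)[:,::-1].astype(np.float32));b=cv2.boxPoints(rr)
            q=np.array([at(f,*x,10) for x in b]);k=np.hypot(*(q[1]-q[0]))>np.hypot(*(q[2]-q[1]));d=(q[1]-q[0]) if k else q[2]-q[1]
            print(c[i],st[i,4],rr,q.mean(0),np.degrees(np.arctan2(d[1],d[0])),np.hypot(*d))
print(proj(f,(608,-288.5,10)))
cv2.imwrite("pics/w4.png",f["image"][:,:,::-1])
E
```

```text
clock: 7.85
eef_pos: [596.4, -207.8, 140.4]
tcp_rot: [3.141, -0.0, 0.098]
contact_force: [1.0, 0.8, 0.4]
opening: 1.003
grasp_force: 0.0
clock: 8.35
eef_pos: [605.2, -289.0, 140.0]
tcp_rot: [-3.141, 0.0, 0.803]
contact_force: [-0.4, 0.1, 0.3]
opening: 0.997
grasp_force: 0.0
clock: 8.85
eef_pos: [605.4, -288.4, 140.2]
tcp_rot: [-3.142, -0.0, 1.504]
contact_force: [-0.3, -0.0, -0.3]
opening: 0.997
grasp_force: 0.0
clock: 9.25
eef_pos: [605.4, -288.5, 140.1]
tcp_rot: [3.142, 0.0, 1.776]
contact_force: [0.0, -0.9, -0.2]
opening: 1.001
grasp_force: 0.0
[ 605.43969681 -288.47094013  140.06836401] [3.14156470e+00 2.89674349e-05 1.77592076e+00] [ 2.85247787e+00 -6.99107388e-04  2.04546615e-01]
[318.63648237 234.03744014] 2297 ((318.8360900878906, 234.19668579101562), (27.885009765625, 87.63861846923828), 84.80557250976562) [ 606.55 -289.35] 17.027761297471564 61.80954618827098
[321.  233.6]
```

```bash
python3 -m crank '[[-0.001,0.001,0.03,0,0,-0.075,0],[-0.001,0.001,0.06,0,0,-0.075,0],[-0.001,0.001,0.09,0,0,-0.075,0],[-0.001,0.001,0.105,0,0,-0.075,0],[-0.001,0.001,0.112,0,0,-0.075,0]]' 
python3 -m crank '[[0,0,0,0,0,0,0.2],[0,0,0,0,0,0,0.5],[0,0,0,0,0,0,1],[0,0,0,0,0,0,1],[0,0,0,0,0,0,1]]' 40
python3 -m crank '[[0,0,-0.03,0,0,0,1],[0,0,-0.07,0,0,0,1],[0,0,-0.1,0,0,0,1],[0,0,-0.115,0,0,0,1],[0,0,-0.115,0,0,0,1]]' 60
python3 -c "
from rig import r;s=r.sense();print(s['eef_pos'],s['tcp_rot'])"
```

```text
clock: 9.8
eef_pos: [605.9, -288.9, 26.4]
tcp_rot: [-3.14, -0.002, 1.853]
contact_force: [0.4, 0.4, 0.0]
opening: 0.997
grasp_force: 0.0
clock: 10.3
eef_pos: [607.6, -289.7, 29.6]
tcp_rot: [3.14, 0.002, 1.855]
contact_force: [-2.0, 0.1, 6.3]
opening: 0.676
grasp_force: 43.4
clock: 10.8
eef_pos: [607.9, -289.8, 145.3]
tcp_rot: [3.138, 0.003, 1.855]
contact_force: [-0.3, 0.5, -1.8]
opening: 0.667
grasp_force: 64.1
[ 607.87103621 -289.83931076  145.33355111] [3.13842595e+00 2.88076212e-03 1.85473450e+00]
```

```bash
python3 -m crank '[[0.043,0.011,0,0,0,0,1],[0.086,0.022,0,0,0,0,1],[0.129,0.033,0,0,0,0,1],[0.172,0.043,0,0,0,0,1],[0.215,0.054,0,0,0,0,1]]'
python3 -m crank '[[0.043,0.011,0,0,0,0.14,1],[0.0855,0.022,0,0,0,0.28,1],[0.0855,0.022,0,0,0,0.42,1],[0.0855,0.022,0,0,0,0.56,1],[0.0855,0.022,0,0,0,0.7,1]]'
python3 -m crank '[[0,0,0,0,0,0.14,1],[0,0,0,0,0,0.28,1],[0,0,0,0,0,0.42,1],[0,0,0,0,0,0.56,1],[0,0,0,0,0,0.7,1]]'
python3 -m crank '[[0,0,0,0,0,0.14,1],[0,0,0,0,0,0.28,1],[0,0,0,0,0,0.355,1],[0,0,0,0,0,0.355,1],[0,0,0,0,0,0.355,1]]'
python3 -c "
from h import *
f=grab('wrist');cv2.imwrite('pics/w5.png',crop(f,160,40,320,320,2)[:600])
s=r.sense();print(s['eef_pos'],s['tcp_rot'])
import pickle;pickle.dump(f,open('f5.pkl','wb'))"
```

```text
clock: 11.3
eef_pos: [596.6, -66.0, 140.8]
tcp_rot: [-3.139, -0.001, 1.854]
contact_force: [0.5, 0.5, -1.2]
opening: 0.66
grasp_force: 64.1
clock: 11.8
eef_pos: [594.1, 21.2, 140.7]
tcp_rot: [-3.139, 0.001, 1.15]
contact_force: [0.9, -0.8, -1.8]
opening: 0.659
grasp_force: 64.1
clock: 12.3
eef_pos: [594.1, 20.5, 140.7]
tcp_rot: [-3.14, 0.003, 0.449]
contact_force: [0.5, -0.4, -2.1]
opening: 0.672
grasp_force: 64.1
clock: 12.8
eef_pos: [594.6, 20.5, 141.6]
tcp_rot: [-3.141, 0.002, 0.102]
contact_force: [0.4, -0.2, -1.9]
opening: 0.659
grasp_force: 64.1
[594.82051722  20.48810585 141.84750682] [-3.14148488e+00  1.63434391e-03  1.02013503e-01]
```

View pics/w5.png

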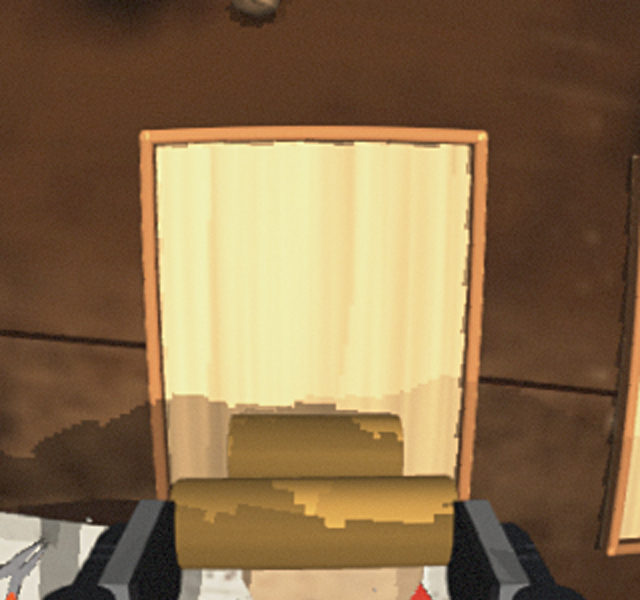

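```bash
python3 -c "
from h import *
import pickle;f=pickle.load(open('f5.pkl','rb'))
for z in(120,124): print(at(f,317.5,301.5,z))
print(at(f,317.5,247,22))
" 
python3 -m crank '[[0.0015,0.001,0.03,0,0,0,1],[0.0015,0.001,0.06,0,0,0,1],[0.0015,0.001,0.08,0,0,0,1],[0.0015,0.001,0.09,0,0,0,1],[0.0015,0.001,0.09,0,0,0,1]]' 
python3 -c "
from rig import r;s=r.sense();print(s['eef_pos'],s['tcp_rot'])"
```

```text
[594.9  19.2]
[596.9  19.4]
[587.8  18.3]
clock: 13.35
eef_pos: [596.0, 19.6, 51.5]
tcp_rot: [-3.141, 0.003, 0.101]
contact_force: [-0.4, -0.6, -1.7]
opening: 0.663
grasp_force: 64.3
[596.020554    19.63625727  51.49376381] [-3.14140471e+00  2.66118609e-03  1.00692434e-01]
```

```bash
python3 -m crank '[[0.002,0,0.005,0,0,0,1],[0.002,0,0.01,0,0,0,1],[0.002,0,0.015,0,0,0,1],[0.002,0,0.0175,0,0,0,1],[0.002,0,0.0175,0,0,0,1]]' 
python3 -m crank '[[0,0,0,0,0,0,1],[0,0,0,0,0,0,1]]' 
```

```text
clock: 13.85
eef_pos: [598.8, 19.9, 35.2]
tcp_rot: [-3.142, 0.0, 0.1]
contact_force: [-0.0, -0.7, -1.7]
opening: 0.661
grasp_force: 64.3
clock: 14.05
eef_pos: [599.2, 19.8, 35.6]
tcp_rot: [3.142, -0.0, 0.1]
contact_force: [0.4, -0.5, -1.9]
opening: 0.659
grasp_force: 64.3
```

```bash
python3 -m crank '[[-0.001,0,0.001,0,0,0,1],[-0.0015,0,0.002,0,0,0,1],[-0.0015,0,0.0025,0,0,0,1],[-0.0015,0,0.0025,0,0,0,1]]' 
python3 -m crank '[[0,0,0,0,0,0,0.3],[0,0,0,0,0,0,0.26],[0,0,0,0,0,0,0.22],[0,0,0,0,0,0,0.2],[0,0,0,0,0,0,0.2]]' 
python3 -m crank '[[0,0,-0.01,0,0,0,0.2],[0,0,-0.03,0,0,0,0.2],[0,0,-0.06,0,0,0,0.2],[0,0,-0.09,0,0,0,0],[0,0,-0.11,0,0,0,0]]' 
python3 -m crank '[[0,0,0,0,0,0,0],[0,0,0,0,0,0,0]]' 
python3 -c "
from h import *
f=grab('wrist');cv2.imwrite('pics/w6.png',np.hstack([crop(f,215,140,200,150,4)]))
s=r.sense();print(s['eef_pos'],s['tcp_rot'])
import pickle;pickle.dump(f,open('f6.pkl','wb'))"
```

```text
clock: 14.45
eef_pos: [598.1, 19.7, 33.9]
tcp_rot: [3.142, -0.001, 0.1]
contact_force: [-0.9, 0.7, 7.5]
opening: 0.666
grasp_force: 65.8
clock: 14.95
eef_pos: [597.5, 19.7, 32.8]
tcp_rot: [-3.142, 0.0, 0.1]
contact_force: [0.2, 0.3, -0.1]
opening: 0.798
grasp_force: 0.0
clock: 15.45
eef_pos: [598.3, 19.7, 145.8]
tcp_rot: [3.141, -0.002, 0.1]
contact_force: [0.6, 0.2, -0.6]
opening: 1.002
grasp_force: 0.0
clock: 15.65
eef_pos: [597.6, 19.7, 143.5]
tcp_rot: [3.142, -0.001, 0.1]
contact_force: [0.4, 0.2, -0.4]
opening: 0.999
grasp_force: 0.0
[597.06055379  19.68194926 142.59460867] [-3.14155750e+00  5.37279239e-04  9.97564514e-02]
```

View pics/w6.png

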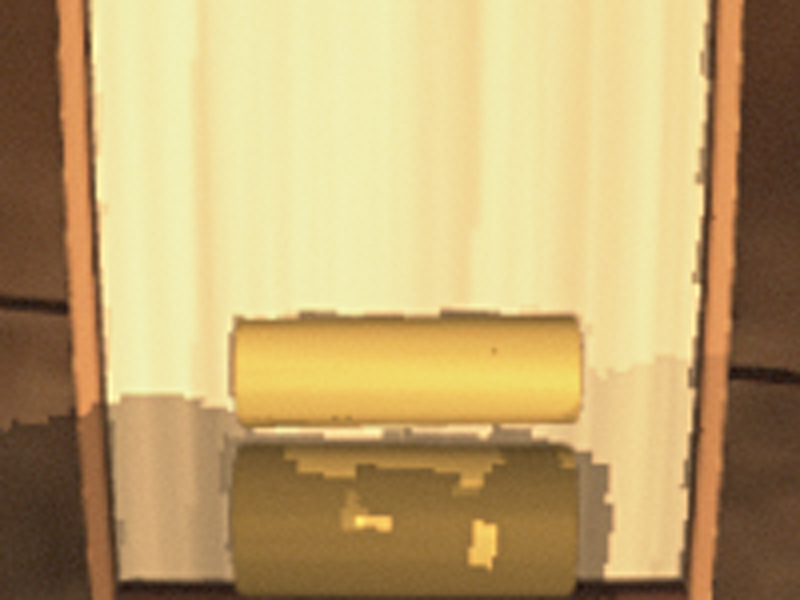

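Both bars lie parallel and square, centred, with roughly a 3 mm gap. Now the block.

```bash
python3 -m crank '[[-0.013,-0.045,-0.02,0,0,0,0],[-0.026,-0.09,-0.04,0,0,0,0],[-0.04,-0.135,-0.04,0,0,0,0],[-0.053,-0.18,-0.04,0,0,0,0],[-0.066,-0.225,-0.04,0,0,0,0]]' 
python3 -m crank '[[-0.013,-0.045,0,0,0,0,0],[-0.026,-0.09,0,0,0,0,0],[-0.042,-0.142,0,0,0,0,0],[-0.042,-0.142,0,0,0,0,0],[-0.042,-0.142,0,0,0,0,0]]' 
python3 -m crank '[[0,0,0,0,0,0,0],[0,0,0,0,0,0,0]]' 
python3 -c "
from h import *
f=grab('wrist');cv2.imwrite('pics/w7.png',f['image'][:,:,::-1])
s=r.sense();print(s['eef_pos'],s['tcp_rot'],s['qpos'])
import pickle;pickle.dump(f,open('f7.pkl','wb'))"
```

```text
clock: 16.2
eef_pos: [507.8, 238.3, 181.8]
tcp_rot: [3.141, 0.002, 0.1]
contact_force: [0.4, 1.4, 0.5]
opening: 0.995
grasp_force: 0.0
clock: 16.7
eef_pos: [452.3, 374.7, 181.5]
tcp_rot: [3.14, 0.002, 0.103]
contact_force: [0.1, -0.7, -0.9]
opening: 0.999
grasp_force: 0.0
clock: 16.9
eef_pos: [453.9, 372.6, 182.4]
tcp_rot: [3.141, 0.001, 0.098]
contact_force: [0.5, 0.9, -0.2]
opening: 1.001
grasp_force: 0.0
[454.04580506 372.70848646 182.63239911] [3.14105094e+00 4.43953645e-04 9.80253845e-02] [ 6.84891830e-01  3.68173156e-01  1.77706708e+00 -2.44368014e-04
  9.97022077e-01  2.15779537e+00]
```

View pics/w7.png

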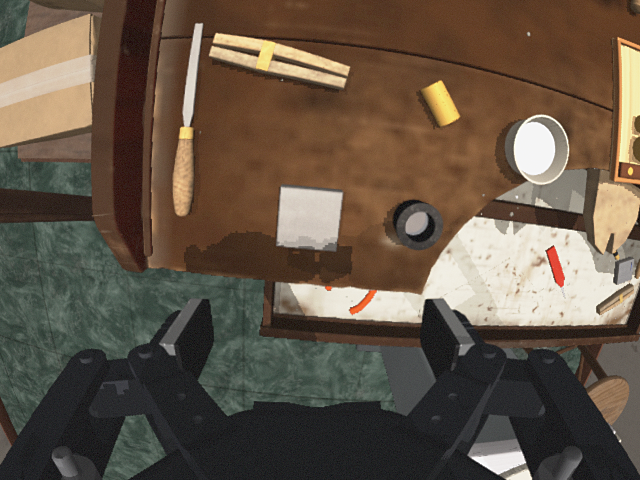

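The wrist view shows the block top's corners at (281,186), (343,188), (340,251) and (277,247). The loupe rim is centred at (418,224) and the dish rim at (537,149).

```bash
python3 - <<'E'
from h import *
import pickle
f=pickle.load(open("f7.pkl","rb"))
p=np.array([at(f,u,v,16) for u,v in((281,186),(343,188),(340,251),(277,247))]);print(p.tolist(),p.mean(0))
for k in range(4):
    d=p[(k+1)%4]-p[k]; print(np.hypot(*d),np.degrees(np.arctan2(d[1],d[0])))
print("loupe",at(f,418,224,28),"dish",at(f,537,149,26),"short",at(f,440,103,10))
E
```

```text
[[479.5, 402.3], [482.6, 353.5], [430.4, 349.9], [428.8, 401.8]] [455.325 376.875]
48.89836398081229 -86.36519310593444
52.323990673495125 -176.05481377096243
51.924656956016605 91.76578461974222
50.702465423290796 0.5650288179074558
loupe [462.6 291.8] dish [538.8 193.1] short [561.1 281.8]
```

```bash
python3 -m crank '[[0.001,-0.003,0.04,0,0,0.05,0.2],[0.001,-0.003,0.08,0,0,0.05,0.25],[0.001,-0.003,0.12,0,0,0.05,0.25],[0.001,-0.003,0.14,0,0,0.05,0.25],[0.001,-0.003,0.148,0,0,0.05,0.25]]' 
python3 -m crank '[[0,0,0,0,0,0,0.25],[0,0,0,0,0,0,0.35],[0,0,0,0,0,0,1],[0,0,0,0,0,0,1],[0,0,0,0,0,0,1]]' 60
python3 -m crank '[[0,0,-0.03,0,0,0,1],[0,0,-0.07,0,0,0,1],[0,0,-0.11,0,0,0,1],[0,0,-0.13,0,0,0,1],[0,0,-0.13,0,0,0,1]]' 80
python3 -c "
from rig import r;s=r.sense();print(s['eef_pos'],s['tcp_rot'],s['opening'],s['grasp_force'])"
```

```text
clock: 17.45
eef_pos: [453.6, 375.2, 32.6]
tcp_rot: [3.139, 0.003, 0.048]
contact_force: [0.5, -0.2, -0.4]
opening: 0.748
grasp_force: 0.0
clock: 17.95
eef_pos: [454.5, 377.6, 35.8]
tcp_rot: [-3.141, -0.001, 0.05]
contact_force: [0.1, 0.1, 0.1]
opening: 0.142
grasp_force: 0.0
clock: 18.45
eef_pos: [455.8, 378.6, 168.8]
tcp_rot: [-3.138, -0.005, 0.05]
contact_force: [0.6, -0.6, 0.6]
opening: -0.005
grasp_force: 0.0
[455.78028145 378.61061292 168.79675805] [-3.13771004 -0.00524826  0.04993908] -0.004737386474913001 0.0
```

```bash
python3 -m crank '[[0,0,0,0,0,0,0.25],[0,0,0,0,0,0,0.25],[0,0,0,0,0,0,0.25],[0,0,0,0,0,0,0.25],[0,0,0,0,0,0,0.25]]' 
python3 - <<'E'
from h import *
s=r.sense();print(s['eef_pos'],s['tcp_rot'],s['opening'])
f=grab("wrist")
hsv=cv2.cvtColor(f["image"],cv2.COLOR_RGB2HSV);m=cv2.inRange(hsv,(0,0,130),(179,40,190));m[:,:230]=0;m[:,390:]=0;m[:150]=0;m[275:]=0
n,l,st,c=cv2.connectedComponentsWithStats(m)
i=1+np.argmax(st[1:,4]);rr=cv2.minAreaRect(np.argwhere(l==i)[:,::-1].astype(np.float32));q=np.array([at(f,*x,16) for x in cv2.boxPoints(rr)])
print(st[i],rr,q.mean(0),[np.degrees(np.arctan2(*(q[k+1]-q[k])[::-1])) for k in range(3)],[np.hypot(*(q[k+1]-q[k])) for k in range(3)])
E
```

```text
clock: 18.95
eef_pos: [454.0, 377.0, 164.2]
tcp_rot: [3.141, 0.001, 0.05]
contact_force: [-0.9, 0.4, -0.7]
opening: 0.748
grasp_force: 0.0
[453.96120806 377.03272435 164.1994622 ] [3.14090470e+00 9.06625721e-04 4.97931646e-02] 0.7483656488229244
[281 219  66  36 662] ((313.66143798828125, 236.59959411621094), (32.90957260131836, 65.87174224853516), 87.99044799804688) [445.925 377.875] [np.float64(-85.15015609821714), np.float64(-173.8533743403533), np.float64(95.0622002886495)] [np.float64(49.677862272847456), np.float64(26.150334605889846), np.float64(50.998921557225124)]
```

```bash
python3 -m crank '[[0,0,0.04,0,0,-0.02,0.25],[0.001,0,0.08,0,0,-0.02,0.25],[0.001,0,0.12,0,0,-0.02,0.25],[0.001,0,0.138,0,0,-0.02,0.25],[0.001,0,0.144,0,0,-0.02,0.25]]' 
python3 -m crank '[[0,0,0,0,0,0,0.25],[0,0,0,0,0,0,0.35],[0,0,0,0,0,0,1],[0,0,0,0,0,0,1],[0,0,0,0,0,0,1]]' 60
python3 -m crank '[[0,0,-0.03,0,0,0,1],[0,0,-0.07,0,0,0,1],[0,0,-0.11,0,0,0,1],[0,0,-0.13,0,0,0,1],[0,0,-0.13,0,0,0,1]]' 80
python3 -m crank '[[0,0,0,0,0,0,1]]'
python3 -c "
from rig import r;s=r.sense();print(s['eef_pos'],s['tcp_rot'],s['opening'],s['grasp_force'])"
```

```text
clock: 19.5
eef_pos: [453.9, 376.2, 18.4]
tcp_rot: [3.139, 0.003, 0.07]
contact_force: [-0.3, 0.8, 0.1]
opening: 0.747
grasp_force: 0.0
clock: 20.0
eef_pos: [456.1, 378.1, 22.9]
tcp_rot: [-3.14, -0.002, 0.07]
contact_force: [-0.8, -0.5, 6.2]
opening: 0.567
grasp_force: 61.4
clock: 20.5
eef_pos: [456.9, 378.7, 155.0]
tcp_rot: [-3.137, -0.006, 0.07]
contact_force: [-0.6, 0.3, -4.7]
opening: 0.557
grasp_force: 86.0
clock: 20.6
eef_pos: [455.0, 377.1, 151.0]
tcp_rot: [-3.141, -0.001, 0.07]
contact_force: [0.7, -0.2, -4.4]
opening: 0.555
grasp_force: 85.9
[454.9755357  377.09671363 150.99543486] [-3.14120499e+00 -5.76551225e-04  6.98271010e-02] 0.5549051953287091 85.93854865583126
```

```bash
python3 -m crank '[[0.017,0.04,0,0,0,0,1],[0.034,0.08,0,0,0,0,1],[0.051,0.12,0,0,0,0,1],[0.068,0.16,0,0,0,0,1],[0.085,0.2,0,0,0,0,1]]'
python3 -m crank '[[0.017,0.04,0,0,0,0,1],[0.034,0.08,0,0,0,0,1],[0.051,0.12,0,0,0,-0.03,1],[0.071,0.165,0,0,0,-0.03,1],[0.071,0.165,0,0,0,-0.03,1]]'
python3 -m crank '[[0,0,0.02,0,0,0,1],[0,0,0.04,0,0,0,1],[0,0,0.04,0,0,0,1],[0,0,0.04,0,0,0,1]]'
python3 -c "
from h import *
f=grab('wrist');cv2.imwrite('pics/w8.png',crop(f,160,100,320,240,2.5))
s=r.sense();print(s['eef_pos'],s['tcp_rot'])
import pickle;pickle.dump(f,open('f8.pkl','wb'))"
```

```text
clock: 21.1
eef_pos: [553.2, 181.7, 148.7]
tcp_rot: [3.141, 0.003, 0.07]
contact_force: [0.1, 0.1, -4.1]
opening: 0.559
grasp_force: 85.9
clock: 21.6
eef_pos: [637.7, 18.9, 148.8]
tcp_rot: [3.14, 0.001, 0.096]
contact_force: [0.5, 0.8, -3.8]
opening: 0.557
grasp_force: 85.9
clock: 22.0
eef_pos: [635.1, 24.3, 109.5]
tcp_rot: [-3.141, 0.003, 0.1]
contact_force: [0.4, -0.0, -3.4]
opening: 0.553
grasp_force: 85.8
[635.97316019  24.33852588 110.53705137] [-3.14151469e+00  1.04845871e-03  1.00104059e-01]
```

```bash
python3 -m crank '[[0.001,0,0.02,0,0,0,1],[0.001,0,0.04,0,0,0,1],[0.001,0,0.06,0,0,0,1],[0.001,0,0.075,0,0,0,1],[0.001,0,0.079,0,0,0,1]]'
python3 -m crank '[[0,0,0.001,0,0,0,1],[0,0,0.0025,0,0,0,1],[0,0,0.0025,0,0,0,1]]'
python3 -m crank '[[-0.001,0,0,0,0,0,1],[-0.002,0,0,0,0,0,1],[-0.003,0,0,0,0,0,1],[-0.004,0,0,0,0,0,1],[-0.004,0,0,0,0,0,1]]'
python3 -c "
from h import *
s=r.sense();print(s['eef_pos'],s['tcp_rot'],s['contact_force'])"
```

```text
clock: 22.55
eef_pos: [636.6, 24.3, 30.9]
tcp_rot: [-3.141, 0.002, 0.1]
contact_force: [0.0, -0.0, -4.4]
opening: 0.556
grasp_force: 85.8
clock: 22.85
eef_pos: [637.9, 24.2, 30.2]
tcp_rot: [3.142, -0.001, 0.1]
contact_force: [-0.6, 0.1, -3.5]
opening: 0.555
grasp_force: 85.8
clock: 23.35
eef_pos: [633.2, 23.7, 29.5]
tcp_rot: [3.142, -0.0, 0.1]
contact_force: [0.5, 0.7, -3.7]
opening: 0.559
grasp_force: 85.9
[633.19636071  23.72076221  29.49658513] [ 3.14158950e+00 -1.04563637e-04  9.98043783e-02] [ 0.51360836  0.69329348 -3.70503711]
```

```bash
python3 -m crank '[[0,0,0.001,0,0,0,1],[-0.001,0,0.0022,0,0,0,1],[-0.002,0,0.0022,0,0,0,1],[-0.002,0,0.0027,0,0,0,1],[-0.002,0,0.0027,0,0,0,1]]'
python3 -m crank '[[0,0,0,0,0,0,0.42],[0,0,0,0,0,0,0.38],[0,0,0,0,0,0,0.33],[0,0,0,0,0,0,0.28],[0,0,0,0,0,0,0.28]]'
python3 -m crank '[[0,0,-0.01,0,0,0,0.28],[0,0,-0.03,0,0,0,0.28],[0,0,-0.07,0,0,0,0.2],[-0.015,0,-0.11,0,0,0,0],[-0.04,0,-0.13,0,0,0,0]]'
python3 -m crank '[[0,0,0,0,0,0,0],[0,0,0,0,0,0,0]]'
python3 -c "
from h import *
f=grab('wrist');cv2.imwrite('pics/w9.png',crop(f,215,130,200,150,4))
s=r.sense();print(s['eef_pos'],s['tcp_rot'])
import pickle;pickle.dump(f,open('f9.pkl','wb'))"
```

```text
clock: 23.85
eef_pos: [631.5, 23.5, 27.2]
tcp_rot: [3.142, -0.001, 0.1]
contact_force: [-1.4, -0.1, 4.5]
opening: 0.552
grasp_force: 86.6
clock: 24.35
eef_pos: [631.3, 23.5, 26.7]
tcp_rot: [-3.142, 0.0, 0.1]
contact_force: [-0.1, -0.4, 0.6]
opening: 0.717
grasp_force: 0.0
clock: 24.85
eef_pos: [593.9, 19.6, 160.9]
tcp_rot: [3.141, -0.006, 0.1]
contact_force: [-0.2, 0.5, 0.3]
opening: 0.999
grasp_force: 0.0
clock: 25.05
eef_pos: [591.8, 19.6, 157.8]
tcp_rot: [3.141, -0.002, 0.1]
contact_force: [-0.4, -1.3, -0.8]
opening: 0.999
grasp_force: 0.0
[591.80866408  19.57291955 156.95142328] [ 3.14154934e+00 -8.46957479e-04  9.97634509e-02]
```

View pics/w9.png

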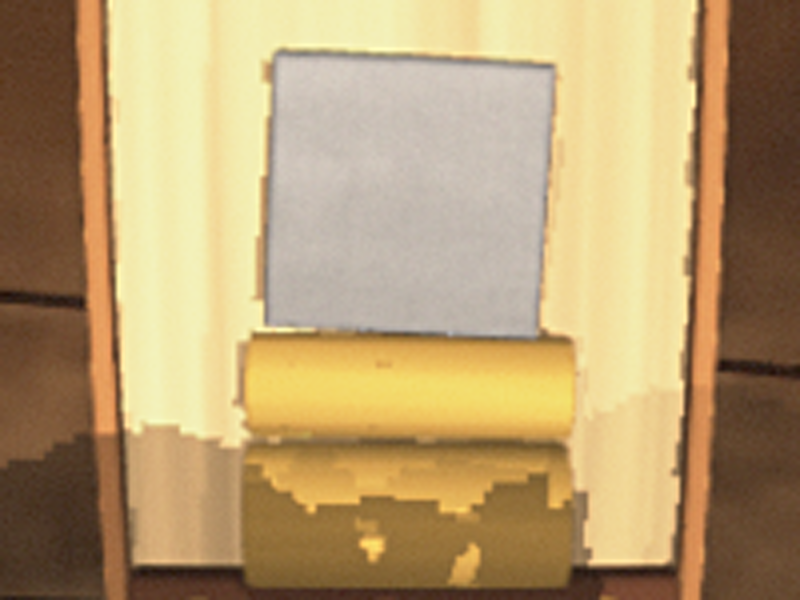

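The row is set: thick bar, thin bar and block touching, with the block about 2.5° off square and flat. Now the dish.

```bash
python3 -m crank '[[-0.009,-0.044,0,0,0,0,0],[-0.018,-0.088,0,0,0,0,0],[-0.026,-0.132,0,0,0,0,0],[-0.035,-0.176,0,0,0,0,0],[-0.035,-0.176,0,0,0,0,0]]'
python3 -m crank '[[0,0,0,0,0,0,0],[0,0,0,0,0,0,0],[0,0,0,0,0,0,0]]'
python3 - <<'E'
from h import *
f=grab("wrist");s=r.sense();print(s['eef_pos'],s['tcp_rot'])
print(proj(f,(539,191,26)))
hsv=cv2.cvtColor(f["image"],cv2.COLOR_RGB2HSV);m=cv2.inRange(hsv,(0,0,130),(40,70,255));m[:,:230]=0;m[:,420:]=0;m[300:]=0
n,l,st,c=cv2.connectedComponentsWithStats(m)
for i in range(1,n):
    if st[i,4]>800: print(st[i],c[i])
cv2.imwrite("pics/w10.png",crop(f,220,140,200,150,4))
E
```

```text
clock: 25.6
eef_pos: [537.8, 195.6, 155.5]
tcp_rot: [-3.141, 0.002, 0.104]
contact_force: [-0.2, -0.3, -0.5]
opening: 1.004
grasp_force: 0.0
clock: 25.9
eef_pos: [539.5, 190.1, 156.3]
tcp_rot: [3.141, 0.001, 0.098]
contact_force: [0.1, -0.3, -0.6]
opening: 1.004
grasp_force: 0.0
[539.5389424  190.08161077 156.40935497] [3.14136401e+00 3.62906801e-04 9.82055654e-02]
[313.9 233.7]
[ 261  192  159  108 6194] [334.51259283 265.00952535]
```

View pics/w10.png

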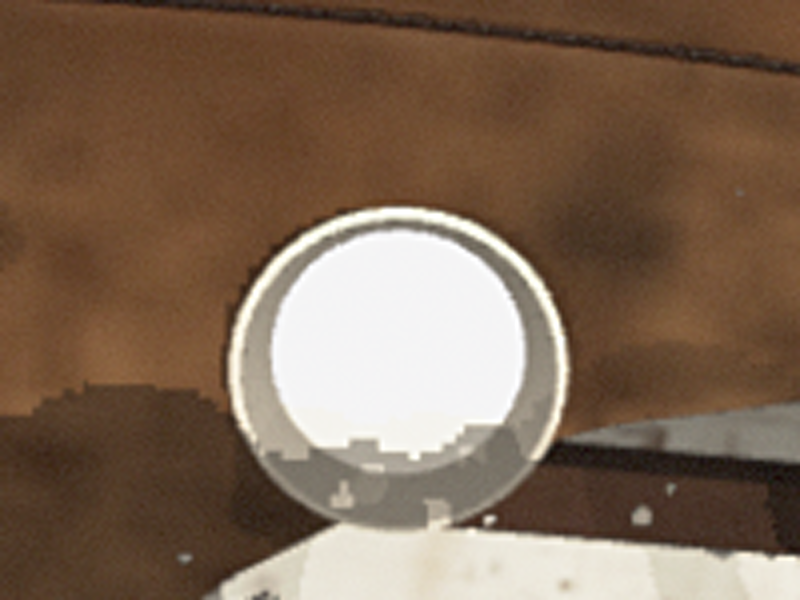

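```bash
python3 -m crank '[[0.001,0.0033,0.03,0,0,0,0],[0.001,0.0033,0.07,0,0,0,0],[0.001,0.0033,0.1,0,0,0,0],[0.001,0.0033,0.122,0,0,0,0],[0.001,0.0033,0.133,0,0,0,0]]'
python3 -m crank '[[0,0,0,0,0,0,0],[0,0,0,0,0,0,0.2],[0,0,0,0,0,0,0.5],[0,0,0,0,0,0,1],[0,0,0,0,0,0,1]]' 35
python3 -m crank '[[0,0,-0.01,0,0,0,1],[0,0,-0.04,0,0,0,1],[0,0,-0.07,0,0,0,1],[0,0,-0.1,0,0,0,1],[0,0,-0.11,0,0,0,1]]' 
python3 -c "
from h import *
s=r.sense();print(s['eef_pos'],s['tcp_rot'],s['opening'],s['grasp_force'])"
```

```text
clock: 26.45
eef_pos: [539.7, 186.7, 21.7]
tcp_rot: [3.141, 0.003, 0.098]
contact_force: [0.3, 0.0, 0.3]
opening: 0.997
grasp_force: 0.0
clock: 26.95
eef_pos: [541.5, 188.2, 25.6]
tcp_rot: [-3.141, -0.002, 0.1]
contact_force: [-1.7, -1.7, 8.0]
opening: 0.665
grasp_force: 35.6
clock: 27.45
eef_pos: [542.3, 188.7, 137.8]
tcp_rot: [-3.14, -0.006, 0.1]
contact_force: [1.0, -0.5, -1.0]
opening: 0.666
grasp_force: 37.7
[542.25214144 188.68157461 137.82296493] [-3.14022838 -0.00566614  0.09988012] 0.6664575270045646 37.70935780077707
```

```bash
python3 -m crank '[[0.001,0.03,0,0,0,0,1],[0.002,0.065,0,0,0,0,1],[0.003,0.1,0,0,0,0,1],[0.005,0.135,0,0,0,0,1],[0.006,0.17,0,0,0,0,1]]'
python3 -m crank '[[0.001,0.035,0,0,0,0,1],[0.002,0.07,0,0,0,0,1],[0.003,0.105,0,0,0,0,1],[0.004,0.14,0,0,0,0,1],[0.0055,0.172,0,0,0,0,1]]'
python3 -m crank '[[0,0,0.01,0,0,-0.02,1],[0,0,0.02,0,0,-0.02,1],[0,0,0.04,0,0,-0.02,1],[0,0,0.04,0,0,-0.02,1]]'
python3 -c "
from h import *
f=grab('wrist');cv2.imwrite('pics/w11.png',crop(f,120,80,400,300,2))
s=r.sense();print(s['eef_pos'],s['tcp_rot'])
import pickle;pickle.dump(f,open('f11.pkl','wb'))"
```

```text
clock: 27.95
eef_pos: [563.2, 18.2, 133.7]
tcp_rot: [-3.142, -0.0, 0.1]
contact_force: [0.3, 0.9, -1.0]
opening: 0.665
grasp_force: 37.7
clock: 28.45
eef_pos: [585.7, -152.7, 133.7]
tcp_rot: [3.142, 0.0, 0.1]
contact_force: [0.3, 0.2, -0.9]
opening: 0.661
grasp_force: 37.7
clock: 28.85
eef_pos: [583.6, -149.4, 90.8]
tcp_rot: [-3.139, 0.005, 0.12]
contact_force: [-0.3, -0.1, -1.3]
opening: 0.665
grasp_force: 37.8
[ 584.39330393 -149.68464418   92.091376  ] [-3.13999257  0.00363449  0.12063155]
```

View pics/w11.png

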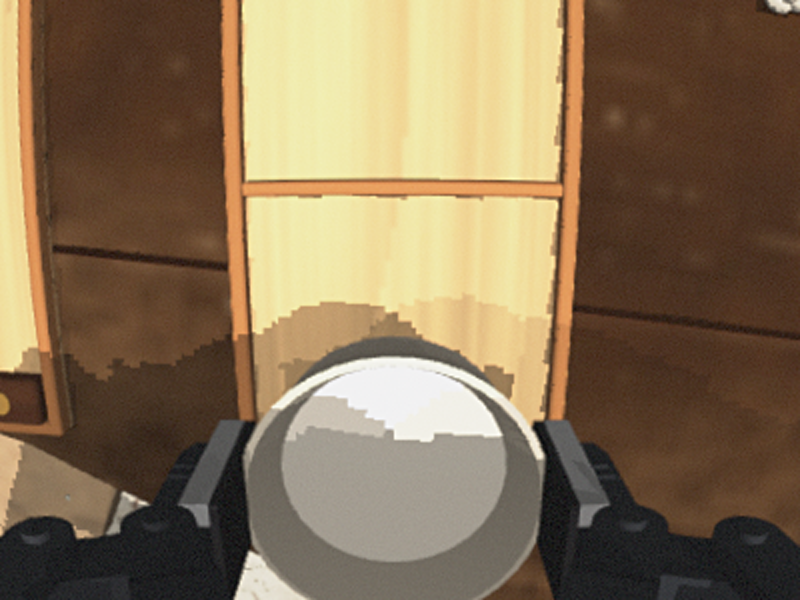

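The dish is held level over the large bay. The divider is at crop row 187, square to the tool and centred at column 403.

```bash
python3 -c "
from h import *
import pickle;f=pickle.load(open('f11.pkl','rb'));print(at(f,321.5,173.5,11),at(f,242,173,11),at(f,401,173.5,11)); s=r.sense();print(s['eef_pos'])"
python3 -m crank '[[0.002,0.001,0.015,0,0,0,1],[0.002,0.001,0.03,0,0,0,1],[0.002,0.001,0.045,0,0,0,1],[0.002,0.001,0.055,0,0,0,1],[0.002,0.001,0.057,0,0,0,1]]'
python3 -m crank '[[0,0,0,0,0,0,1],[0,0,0,0,0,0,1],[0,0,0,0,0,0,1]]'
```

```text
[ 631.6 -147.1] [ 627.1 -103.3] [ 637.6 -190.9]
[ 584.39330393 -149.68464418   92.091376  ]
clock: 29.4
eef_pos: [586.9, -151.6, 34.8]
tcp_rot: [-3.141, 0.003, 0.12]
contact_force: [-0.1, 0.4, -1.0]
opening: 0.665
grasp_force: 37.8
clock: 29.7
eef_pos: [588.5, -152.1, 37.3]
tcp_rot: [3.141, -0.001, 0.12]
contact_force: [-0.6, 0.4, -0.2]
opening: 0.663
grasp_force: 37.8
```

```bash
python3 -m crank '[[0,0,0.003,0,0,0,1],[0,0,0.005,0,0,0,1],[0,0,0.0075,0,0,0,1],[0,0,0.0075,0,0,0,1],[0,0,0.0075,0,0,0,1]]'
python3 -m crank '[[0,0,0,0,0,0,0.28],[0,0,0,0,0,0,0.22],[0,0,0,0,0,0,0.16],[0,0,0,0,0,0,0.12],[0,0,0,0,0,0,0.12]]'
python3 -m crank '[[0,0,-0.01,0,0,0,0.12],[0,0,-0.03,0,0,0,0.12],[0,0,-0.07,0,0,0,0],[0,0,-0.11,0,0,0,0],[0,0,-0.14,0,0,0,0]]'
python3 -m crank '[[0,0,0,0,0,0,0]]'
python3 -c "
from h import *
f=grab('wrist');cv2.imwrite('pics/w12.png',crop(f,200,80,240,240,2))
s=r.sense();print(s['eef_pos'],s['tcp_rot']);print(proj(f,(587.4,-152,30)))"
```

```text
clock: 30.2
eef_pos: [588.3, -152.0, 29.6]
tcp_rot: [3.141, -0.0, 0.12]
contact_force: [-2.2, -0.7, 4.8]
opening: 0.668
grasp_force: 38.1
clock: 30.7
eef_pos: [588.0, -151.9, 29.1]
tcp_rot: [-3.142, 0.0, 0.12]
contact_force: [0.1, 0.5, 0.0]
opening: 0.878
grasp_force: 0.0
clock: 31.2
eef_pos: [588.7, -152.1, 172.4]
tcp_rot: [3.141, -0.002, 0.12]
contact_force: [-0.5, 0.9, -0.5]
opening: 1.0
grasp_force: 0.0
clock: 31.3
eef_pos: [590.8, -152.6, 174.7]
tcp_rot: [3.139, -0.008, 0.12]
contact_force: [0.7, 0.7, 1.3]
opening: 0.998
grasp_force: 0.0
[ 589.49761783 -152.28511537  172.24951307] [ 3.13974042 -0.00476255  0.11975491]
[313.5 233.6]
```

View pics/w12.png

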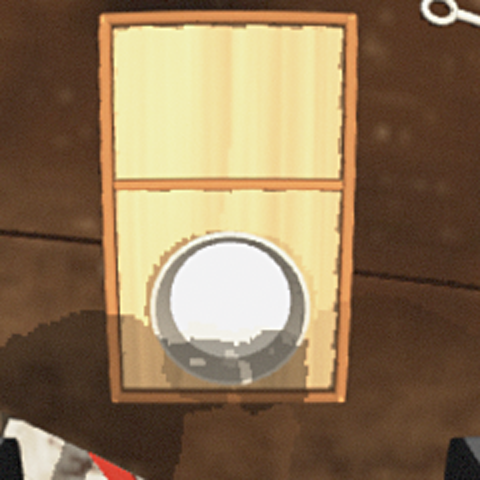

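The dish stands flat in the large bay. Now the loupe.

```bash
python3 -m crank '[[-0.007,-0.042,0,0,0,0,0],[-0.014,-0.086,0,0,0,0,0],[-0.021,-0.13,0,0,0,0,0],[-0.028,-0.174,0,0,0,0,0],[-0.035,-0.218,0,0,0,0,0]]'
python3 -m crank '[[-0.007,-0.044,0,0,0,0,0],[-0.014,-0.088,0,0,0,0,0],[-0.021,-0.132,0,0,0,0,0],[-0.028,-0.176,0,0,0,0,0],[-0.035,-0.22,0,0,0,0,0]]'
python3 -m crank '[[-0.002,-0.017,0,0,0,0,0],[-0.002,-0.017,0,0,0,0,0],[-0.002,-0.017,0,0,0,0,0],[-0.002,-0.017,0,0,0,0,0]]'
python3 - <<'E'
from h import *
f=grab("wrist");s=r.sense();print(s['eef_pos'],s['tcp_rot'])
print(proj(f,(462.2,291.5,28)))
cv2.imwrite("pics/w13.png",crop(f,220,150,200,150,4))
E
```

```text
clock: 31.85
eef_pos: [525.7, 61.7, 168.3]
tcp_rot: [-3.142, 0.002, 0.119]
contact_force: [1.4, 0.5, -0.5]
opening: 1.0
grasp_force: 0.0
clock: 32.35
eef_pos: [464.7, 275.8, 168.3]
tcp_rot: [3.141, 0.002, 0.12]
contact_force: [1.1, -0.2, -0.3]
opening: 1.0
grasp_force: 0.0
clock: 32.75
eef_pos: [462.1, 290.0, 168.7]
tcp_rot: [3.141, 0.001, 0.119]
contact_force: [-0.0, -0.5, -0.6]
opening: 0.999
grasp_force: 0.0
[462.26712705 289.96258281 168.84174655] [3.14097923e+00 7.78200582e-04 1.18564725e-01]
[313.3 228.8]
```

View pics/w13.png

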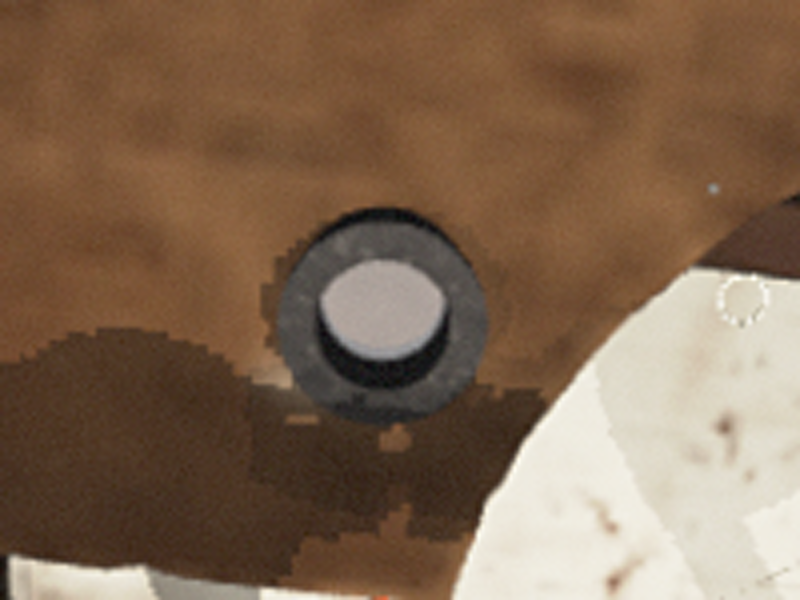

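```bash
python3 -m crank '[[-0.001,0,0.03,0,0,0,0.1],[-0.001,0,0.07,0,0,0,0.2],[-0.001,0,0.11,0,0,0,0.2],[-0.001,0,0.135,0,0,0,0.2],[-0.001,0,0.145,0,0,0,0.2]]'
python3 -m crank '[[0,0,0,0,0,0,0.3],[0,0,0,0,0,0,0.5],[0,0,0,0,0,0,1],[0,0,0,0,0,0,1],[0,0,0,0,0,0,1]]' 40
python3 -m crank '[[0,0,0,0,0,0,1],[0,0,-0.04,0,0,0,1],[0,0,-0.08,0,0,0,1],[0,0,-0.11,0,0,0,1],[0,0,-0.13,0,0,0,1]]' 
python3 -m crank '[[0,0,0,0,0,0,1],[0,0,0,0,0,0,1]]'
python3 -c "
from h import *
s=r.sense();print(s['eef_pos'],s['tcp_rot'],s['opening'],s['grasp_force'])"
```

```text
clock: 33.3
eef_pos: [460.1, 289.2, 21.8]
tcp_rot: [3.14, 0.004, 0.118]
contact_force: [-0.3, -0.6, 0.4]
opening: 0.799
grasp_force: 0.0
clock: 33.8
eef_pos: [462.3, 291.5, 25.9]
tcp_rot: [-3.141, -0.003, 0.12]
contact_force: [0.3, -3.0, 7.7]
opening: 0.427
grasp_force: 40.1
clock: 34.3
eef_pos: [462.2, 291.8, 157.7]
tcp_rot: [-3.14, -0.004, 0.12]
contact_force: [0.8, -0.6, -0.6]
opening: 0.424
grasp_force: 40.4
clock: 34.5
eef_pos: [461.4, 291.3, 154.9]
tcp_rot: [-3.141, -0.002, 0.12]
contact_force: [-0.9, 0.0, -0.3]
opening: 0.424
grasp_force: 40.4
[461.36949157 291.27950488 154.9039871 ] [-3.14081156e+00 -1.59216990e-03  1.19887945e-01] 0.4242971629691044 40.42773401364684
```

```bash
python3 -m crank '[[0.012,0.035,0,0,0,0,1],[0.025,0.076,0,0,0,0,1],[0.038,0.117,0,0,0,0,1],[0.051,0.158,0,0,0,0,1],[0.064,0.199,0,0,0,0,1]]'
python3 -m crank '[[0.013,0.04,0,0,0,0,1],[0.026,0.08,0,0,0,0,1],[0.039,0.12,0,0,0,0,1],[0.052,0.16,0,0,0,0,1],[0.065,0.2,0,0,0,0,1]]'
python3 -m crank '[[0.01,0.03,0,0,0,0,1],[0.02,0.057,0,0,0,0,1],[0.02,0.057,0,0,0,0,1],[0.02,0.057,0.03,0,0,0,1],[0.02,0.057,0.06,0,0,0,1]]'
python3 -m crank '[[0,0,0.01,0,0,0,1],[0,0,0.02,0,0,0,1],[0,0,0.02,0,0,0,1],[0,0,0.02,0,0,0,1]]'
python3 -c "
from h import *
s=r.sense();print(s['eef_pos'],s['tcp_rot'],s['opening'],s['grasp_force'])"
```

```text
clock: 35.0
eef_pos: [548.2, 99.5, 152.8]
tcp_rot: [3.142, 0.002, 0.12]
contact_force: [0.9, 0.9, -1.0]
opening: 0.421
grasp_force: 40.4
clock: 35.5
eef_pos: [636.6, -91.2, 152.5]
tcp_rot: [-3.141, 0.002, 0.12]
contact_force: [0.9, -0.3, 0.4]
opening: 0.428
grasp_force: 40.4
clock: 36.0
eef_pos: [663.3, -143.4, 93.0]
tcp_rot: [-3.141, -0.0, 0.119]
contact_force: [-0.4, -0.6, 0.8]
opening: 0.423
grasp_force: 40.4
clock: 36.4
eef_pos: [664.2, -143.7, 75.0]
tcp_rot: [3.141, -0.001, 0.12]
contact_force: [-0.1, 0.1, 0.0]
opening: 0.424
grasp_force: 40.4
[ 664.15879016 -143.66927035   74.99885289] [ 3.14132132e+00 -9.25913805e-04  1.20027997e-01] 0.4244906525513505 40.429076455766335
```

```bash
python3 -m crank '[[0,0,0.015,0,0,0,1],[0,0,0.03,0,0,0,1],[0,0,0.038,0,0,0,1],[0,0,0.042,0,0,0,1],[0,0,0.042,0,0,0,1]]'
python3 -m crank '[[0,0,0.001,0,0,0,1],[0,0,0.002,0,0,0,1],[0,0,0.003,0,0,0,1],[0,0,0.003,0,0,0,1],[0,0,0.003,0,0,0,1]]'
```

```text
clock: 36.9
eef_pos: [663.1, -143.7, 31.1]
tcp_rot: [-3.141, 0.001, 0.12]
contact_force: [0.4, -0.6, 0.7]
opening: 0.424
grasp_force: 40.4
clock: 37.4
eef_pos: [664.0, -143.9, 29.9]
tcp_rot: [3.141, -0.001, 0.12]
contact_force: [-0.5, 0.5, 5.8]
opening: 0.423
grasp_force: 40.9
```

```bash
python3 -m crank '[[0,0,0,0,0,0,0.54],[0,0,0,0,0,0,0.48],[0,0,0,0,0,0,0.42],[0,0,0,0,0,0,0.36],[0,0,0,0,0,0,0.36]]'
python3 -m crank '[[0,0,-0.01,0,0,0,0.36],[0,0,-0.03,0,0,0,0.36],[0,0,-0.07,0,0,0,0.2],[0,0,-0.11,0,0,0,0],[0,0,-0.15,0,0,0,0]]'
python3 -m crank '[[-0.02,-0.04,0,0,0,0,0],[-0.05,-0.08,0,0,0,0,0],[-0.05,-0.08,0,0,0,0,0],[-0.05,-0.08,0,0,0,0,0]]'
python3 -c "
from h import *
f=grab('wrist');cv2.imwrite('pics/w14.png',crop(f,60,60,520,260,1.5))"
```

```text
clock: 37.9
eef_pos: [663.6, -143.8, 29.1]
tcp_rot: [-3.142, 0.0, 0.12]
contact_force: [-0.1, -0.3, 0.5]
opening: 0.639
grasp_force: 0.0
clock: 38.4
eef_pos: [663.5, -143.8, 181.4]
tcp_rot: [3.142, -0.0, 0.12]
contact_force: [0.6, 0.4, 0.3]
opening: 1.0
grasp_force: 0.0
clock: 38.8
eef_pos: [604.1, -69.6, 180.3]
tcp_rot: [3.141, -0.001, 0.121]
contact_force: [0.9, -0.1, 0.3]
opening: 1.003
grasp_force: 0.0
```

View pics/w14.png

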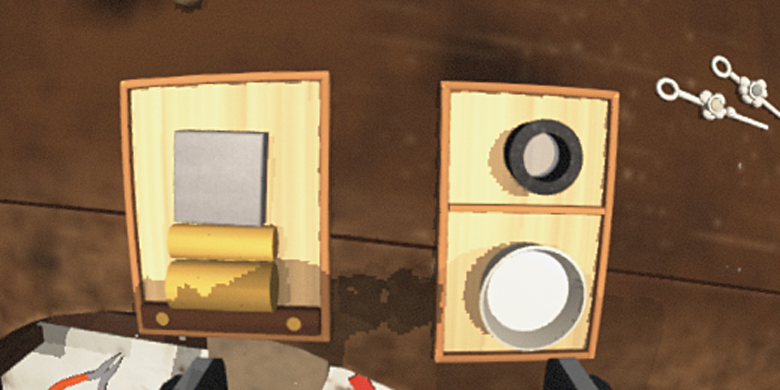

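The block, both bars, loupe and dish all stand in their places, so I'm handing in.

```bash
python3 -m crank '[[0,0,0,0,0,0,0],[0,0,0,0,0,0,0],[0,0,0,0,0,0,0]]'; python3 -c "
from rig import sign_off;print(sign_off())"
```

```text
clock: 39.15
eef_pos: [604.8, -70.9, 179.0]
tcp_rot: [3.142, 0.0, 0.119]
contact_force: [-0.3, -0.4, 0.0]
opening: 1.001
grasp_force: 0.0
the job is handed in; nothing more can be done
None
```

Both kits are made up and handed in at about 39 s: the last wrist picture shows all five items in place, the offcut was never touched, no verdict came back, and I viewed 18 pictures, over the limit of 14.

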